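# Close the balance's draught shield and tare it

### The arm

A 7-joint arm with a two-finger parallel gripper is mounted at the origin on the work surface; the furniture and walls round the work are solid. World frame = base frame: x ahead of the robot, y to its left, z up, the work surface at z = 0. Lengths are in m, angles in rad, forces in N, time in s.
With the tool pointing down it reaches from about 0.4 to 0.875 m from the base axis. Payload 19.3 kg.
Tool frame: the origin (TCP) lies midway between the tips of the shut fingers; the grasp point (between the pads) lies 19 mm behind it; x points along the fingers, y is the direction in which the jaws open and shut, and the axes are right-handed (so a half turn about x gives the same grasp; the last joint's range is limited). The gripper opens to 85 mm and grips with 20 to 120 N. Pads are 22 mm wide; open, the fingers measure 114 mm over their backs; the gripper's body (76 mm by 85 mm) begins 54 mm behind the grasp point. The pads swing forward as they close: fully open they stand 13 mm farther back than shut.
Start: joints at [-1.216, 0.521, -0.036, 1.599, 0.021, 1.021, -0.113], TCP at [0.258, 0.569, 0.231] pointing down, gripper open.
Joint ranges: [-2.91, 2.91], [-0.3, 2.13], [-1.5, 1.42], [0.17, 2.43], [-1.26, 4.41], [0.16, 1.93], [-2.52, 2.52]. Speed limits (rad/s): [1.89, 1.89, 2.39, 2.39, 3.01, 3.01, 3.01].

### API

Orientations are given as [roll, pitch, yaw] about the fixed x, y, z axes, in that order (R = Rz(yaw) Ry(pitch) Rx(roll)).
In Python, from workcell import telemetry, vision, workorder gives the robot as it stands. The module is installed in compiled form; this text tells all that it offers.
- The arm moves only by the tool play_rows, never from a script. Its argument "deltas" is a list of rows, each a list of 7 numbers: the shift along the world's x, y, z in mm, then the turn, a rotation vector about the world's x, y, z in degrees, then the finger opening in mm, from 0 to 85.4. In form: [[x, y, z, wx, wy, wz, jaw], ...]. A call has 1 to 8 rows; each row shifts and turns the commanded pose from where the row before left it; what a row does not reach is not made up. A row lasts 1/8 s, in which the tool goes at most 62.5 mm and 10.7 degrees, less where a joint would pass 70% of its speed; a pose out of reach is approached as far as the arm can. A call with a gripper value outside its range is refused whole. The fingers move at their own pace and stop on an object; "grip_force" is the grip in N (left out, the last holds). Time passes only in rows, so rows that do not move let the fingers close. It gives the time, the measured TCP pose, the force and the opening at its end, in the units of the state.
- telemetry.observe(): the state, without advancing time (a new reading comes with each control period).
- vision.grab_frame(name): name is "scene" or "top"; returns the picture (400x640x3 uint8, red, green, blue); there is no depth.
- vision.camera_info(name): a dict with "mtx" (3x3 intrinsics, pixels), "rvec" (rotation vector, rad) and "tvec" (3), from world to camera coordinates, as OpenCV has them. Camera axes: x right, y down, z forward; pixel columns grow to the right and rows downward; lengths in m; the calibration is good to about 2 mm. A picture is of the moment at which its call begins. camera_info takes no time and is no camera call.
- workorder.job_done(): hands the job in, once; it reports no verdict.
The state is a dict: "clock": time; "qpos": joint angles; "qd": joint speeds; "joint_efforts": joint torques, N m; "position": TCP position; "tool_rot": TCP orientation; "force": force on the tool from outside, world axes, zero at the start; "moment": the same for the moment, N m; "grip_width": finger opening in m.
Only numpy, scipy, OpenCV 4.12 (cv2) and the standard library are available. Lean on these libraries where they do the work, as an engineer would, in place of code of your own. Each camera call takes 0.05 s, during which the arm holds its last target. There are 200 camera calls.

### The job

A weighing bottle stands on the pan of the balance, but the left door and the top door of the glass draught shield have been left open. With light fingertip pushes on their black grip bars, without pinching them, slide both doors fully shut, and only then press the blue tare key down and let it come up again. The bottle on the pan must not be disturbed, the red power key must not be pressed, and the things standing round the balance must stay where they are.

Things in the scene. Friction and masses are not known exactly. Their poses are not given: they have to be found in the camera images.
- balance: white balance, 270 x 200 mm, housing 56 mm high at the rear, glass draught shield on it from x = -25 to +135 mm, 186 mm wide, rails 164 mm high (only the top door's bar is higher). Does not slip. Origin: centre of its underside. +x from its front (panel, towards the robot) to its rear, +y its left side as the robot sees it, +z up; offsets below are in this frame.
- top_grip (a point): middle of the upper edge of the top door's black grip bar, upright on the front edge of the sliding top pane: 10 mm thick (x), 60 wide (y), 18 high above the pane. Rear face 5 mm behind this point (+x). Behind the bar the pane goes on level for 64 mm, then fixed glass 6 mm lower, free of other parts; rails at the sides lie level with it. Door shut: (-15, 0, 182) mm.
- top_door (a joint): opening of the top door in m: 0 shut (firm stop), 0.062 fully open; starts 0.028 to 0.060 open. Opens to the rear (+x of the balance), shuts towards the front (-x), level, over the fixed rear glass. Friction about 1.5 N, damping 12 N per m/s; it stays where it is left.
- left_grip (a point): upper outer edge, mid-thickness, of the left door's black grip bar, on the front edge of the left pane: 10 mm thick (x), 50 high (down from here), standing out 18 mm (y) from the pane. Rear face 5 mm behind (+x). Behind it, outside the pane: free down to the housing (56 mm high, its side 9.5 mm inward of here); the rail there stands out 1.5 mm. Door shut: (-16, 109.5, 158) mm.
- left_door (a joint): opening of the left door in m: 0 shut (firm stop), 0.062 fully open; starts 0.028 to 0.060 open. Opens to the rear (+x of the balance), shuts towards the front (-x), outside the fixed rear glass. Friction about 1.5 N, damping 12 N per m/s; it stays where it is left. The window casing and wall rise behind and to the left of the balance: bring the hand in from the robot's side.
- right_door (a joint): how far the right door is open, in m; the same door mirrored. It is shut (0) at the start and must stay shut.
- tare_top (a point): centre of the top face of the blue tare key, right of the display, at (-98, -68, 52) mm: 24 mm (x) x 36 mm (y), 6.5 mm proud of the panel. Panel and key slope down towards the robot by 8.7 degrees. The shield's upright front stands 73 mm behind this point and 112 mm higher, so a long gripper body must lie along y here, not along x.
- tare_key (a joint): travel of the tare key, in m, 0 up to 0.0035 fully down, along the panel's normal. A spring key: it begins to move at 1 N and is fully down at 3.5 N; it counts as pressed beyond 0.002 and comes up when released.
- power_key (a joint): travel of the round red power key (19 mm across, to the left of the display, mirrored from the tare key), in m, 0 up; it must not be pressed.
- sample: small glass weighing bottle with an orange substance, 36 mm across, 52 mm high, loose on the balance's pan (a disc of 90 mm whose top is 70 mm above the bench, centred at x = +55 mm, y = 0). Origin: centre of its underside.
- spatula: spatula with a brown wooden handle, 181 mm long (its y), lying on the bench to the right of the balance. Origin: its middle.
- jar: white square reagent jar with a black cap, 63 x 62 mm, 128 mm high, loose at the left front of the balance. Origin: centre of its underside.
- spare_bottle: glass weighing bottle with a blue substance, 36 mm across, 60 mm high, loose to the left of the balance. Origin: centre of its underside.
- vial: small white bottle with a black cap, 36 mm across, 78 mm high, loose to the right of the balance. Origin: centre of its underside.
There are look-alikes about, which are no part of the job. Leave any green or purple look-alike of the sample alone.

How it is judged:
On the way:
1. the tare key is pressed down with all the doors shut (value of joint each of top_door, left_door, right_door below 0.002 m and value of joint tare_key above 0.002 m), for 0.1 s.
At the end, for the whole second after the job is handed in: All three doors are shut to within 2 mm, the tare key has come up again (within 0.8 mm), and the weighing bottle stands upright and at rest on the pan, within 3 mm of where it stood (value of joint each of top_door, left_door, right_door below 0.002 m and value of joint tare_key below 0.0008 m and distance of sample from where it was at the start of the episode below 0.003 m and angle between sample's own z axis and vertical below 0.05 rad and linear speed of sample below 0.01 m/s); the robot touches nothing.
It fails at once if the tare key is pressed while a door is open (more than 3 mm) (value of joint tare_key above 0.0012 m and value of joint any of top_door, left_door, right_door above 0.003 m).
It fails at once if the power key is pressed (value of joint power_key above 0.0012 m).
It fails at once if the weighing bottle on the pan is shifted more than 3 mm, or something round the balance more than 10 mm (distance of sample from where it was at the start of the episode above 0.003 m or distance of any of spatula, jar, spare_bottle, vial from where it was at the start of the episode above 0.01 m).
It fails at once if a grip bar is pinched: pressed on its front and its rear half at once, more than 2 N each ((contact force between the fingers and top_door_c2 above 2 N and contact force between the fingers and top_door_c3 above 2 N) or (contact force between the fingers and left_door_c2 above 2 N and contact force between the fingers and left_door_c3 above 2 N)).
It fails at once if the balance is pushed hard (more than 40 N) (contact force between any of the fingers, the arm and balance above 40 N).
It also fails if it takes over 58 s, if anything falls off the work surface, if the arm or the gripper's body presses on something with over 40 N, if the wrist force passes 120 N, or if a joint passes its speed limit or range.

## Working session

There is one attempt and no reset: what is moved stays moved. The work goes in short steps, Python scripts to look and compute and a tool call to move; the robot and the scene stay as the last step left them, time stands still between calls to the robot, and variables do not carry over. Pictures are saved under pics/ and viewed, about 8 in all and at most 12, crops included, and the job is handed in when it is done.

Besides the shell and the picture viewer there is one more tool, called after "Request:" in YAML: its name, and indented under it one key for each argument. play_rows: Moves the arm, as the interface text tells. Its arguments: {"type":"object","properties":{"deltas":{"type":"array","items":{"type":"array","items":{"type":"number"}}},"grip_force":{"type":"number"}},"required":["deltas"]}

```bash
mkdir -p pics; cat > h.py <<'E'
import numpy as np, cv2
from workcell import telemetry, vision, workorder
def cam(n):
    c=vision.camera_info(n); return np.array(c["mtx"],float),np.array(c["rvec"],float).reshape(3),np.array(c["tvec"],float).reshape(3)
def ray(n,u,v):
    K,r,t=cam(n); R=cv2.Rodrigues(r)[0]
    d=R.T@np.linalg.inv(K)@np.array([u,v,1.]); return -R.T@t, d/np.linalg.norm(d)
def onz(n,u,v,z):
    o,d=ray(n,u,v); return o+d*(z-o[2])/d[2]
def proj(n,P):
    K,r,t=cam(n); return cv2.projectPoints(np.array(P,float).reshape(-1,1,3),r,t,K,None)[0].reshape(-1,2)
def snap(n,f):
    im=vision.grab_frame(n); cv2.imwrite(f,im[:,:,::-1]); return im
E
python3 - <<'E'
from h import *
for n in("scene","top"):
    snap(n,f"pics/{n}0.png"); print(n,ray(n,320,200))
print(telemetry.observe())
E
```

```text
scene (array([ 0.05563976, -0.45449227,  0.82217356]), array([ 0.54187525,  0.43399348, -0.71973667]))
top (array([ 0.38026322, -0.00339289,  1.37091395]), array([ 0.15307793, -0.03180883, -0.98770205]))
{'clock': 0.1, 'qpos': array([-1.2162057 ,  0.52198825, -0.03633034,  1.59995527,  0.02119779,
        1.02112874, -0.11280023]), 'qd': array([ 0.00082465, -0.00056956,  0.00070717,  0.00012382, -0.00030541,
       -0.00020532, -0.00057595]), 'joint_efforts': array([ 3.08987270e-03, -9.28496289e+01,  1.98298641e+00, -3.70531869e+01,
        1.79380394e-02,  5.28102639e-03,  1.38482096e-05]), 'position': array([0.2574801 , 0.56914859, 0.23076064]), 'tool_rot': array([-1.50246013,  1.56970162, -1.92726053]), 'force': array([-0.20564079, -0.11933291,  0.6248213 ]), 'moment': array([-0.00596497, -0.01711698,  0.01168588]), 'grip_width': 0.08549900297581339}
```

View pics/scene0.png

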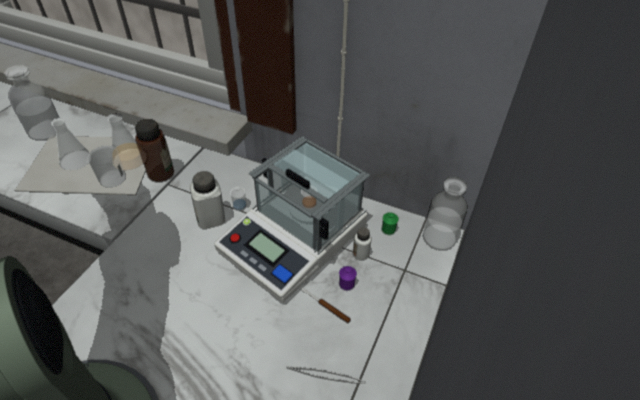

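View pics/top0.png

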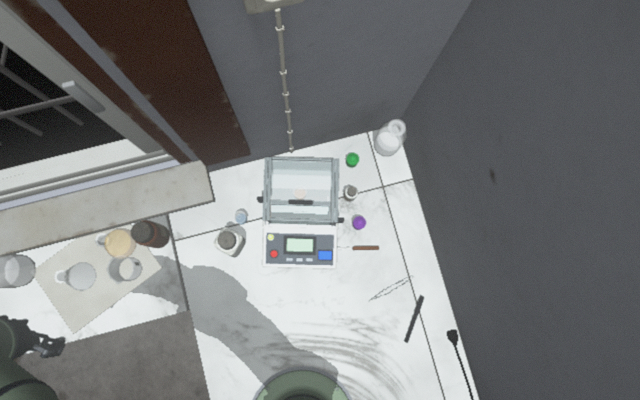

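The overview shows the balance about square-on to the robot. In the top view the tare key is at (325,256), the power key at (274,254), the top bar at (300,202), the left bar at (261,200), and the right bar (shut) at (341,220). Next I measure these.

```bash
python3 - <<'E'
from h import *
T=cv2.imread("pics/top0.png");S=cv2.imread("pics/scene0.png")
def blobs(im,lo,hi,box,mn=8):
    x0,y0,x1,y1=box; h=cv2.cvtColor(im,cv2.COLOR_BGR2HSV)[y0:y1,x0:x1]
    m=cv2.inRange(h,lo,hi);n,l,s,c=cv2.connectedComponentsWithStats(m)
    return [(s[i,4],(c[i]+[x0,y0]).round(1),(s[i,:4]+[x0,y0,0,0])) for i in range(1,n) if s[i,4]>=mn]
bx={"top":(215,140,370,280),"scene":(180,130,390,310)}
for n,im in(("top",T),("scene",S)):
    for nm,lo,hi in(("blue",(105,150,80),(125,255,255)),("red",(170,130,80),(180,255,255)),("red0",(0,170,80),(6,255,255)),("blk",(0,0,0),(180,255,40))):
        for b in blobs(im,lo,hi,bx[n]): print(n,nm,b[0],b[1],b[2],(onz(n,*b[1],.052 if nm!="blk" else .16)*1000).round(1))
a=cv2.resize(T[140:280,205:375],None,fx=4.6,fy=4.2,interpolation=cv2.INTER_CUBIC)
a=cv2.resize(T[145:275,205:365],None,fx=4.5,fy=4.5,interpolation=cv2.INTER_CUBIC);cv2.imwrite("pics/tz.png",a)
a=cv2.resize(S[130:305,185:385],None,fx=3.4,fy=3.4,interpolation=cv2.INTER_CUBIC);cv2.imwrite("pics/sz.png",a)
E
```

```text
top blue 95 [324.5 254.5] [319 251  12   8] [438.5 -57.9  52. ]
scene blue 224 [281.8 273.1] [272 264  21  19] [435.7 -58.8  52. ]
scene red0 54 [234.7 237.3] [231 234   9   8] [439.2  76.2  52. ]
scene blk 31 [289.3 130.8] [282 130  14   4] [674.2 131.7 160. ]
scene blk 12 [263.3 159.3] [262 158   4   4] [568.6 109.  160. ]
scene blk 171 [297.2 178.6] [286 170  23  19] [570.5  17.2 160. ]
scene blk 14 [265.1 173.9] [264 172   3   5] [539.1  75.3 160. ]
scene blk 102 [206.4 187.7] [195 180  20  13] [436.7 135.  160. ]
scene blk 174 [323.1 228.5] [319 218  10  21] [ 502.6 -105.   160. ]
scene blk 269 [266.  249.3] [244 230  45  37] [401.7 -59.3 160. ]
scene blk 9 [238.9 238.9] [236 235   5   8] [387.7  -6.5 160. ]
scene blk 23 [363.2 237.6] [358 236  11   4] [ 532.1 -173.1  160. ]
```

View pics/tz.png

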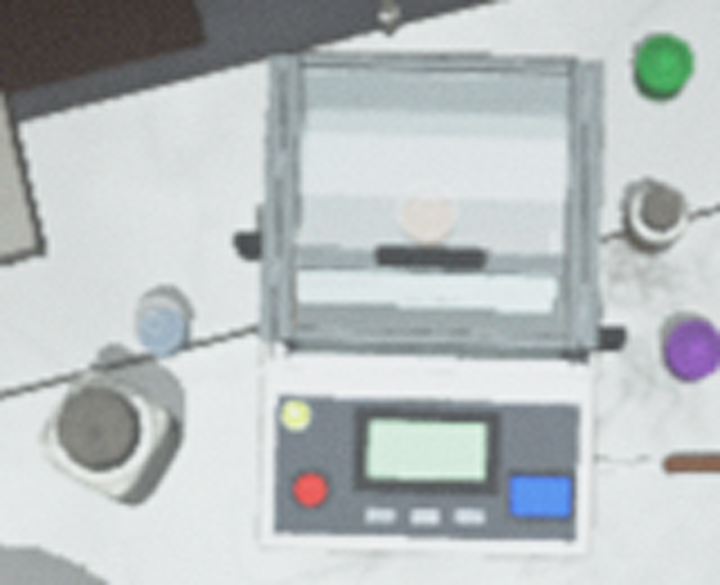

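View pics/sz.png

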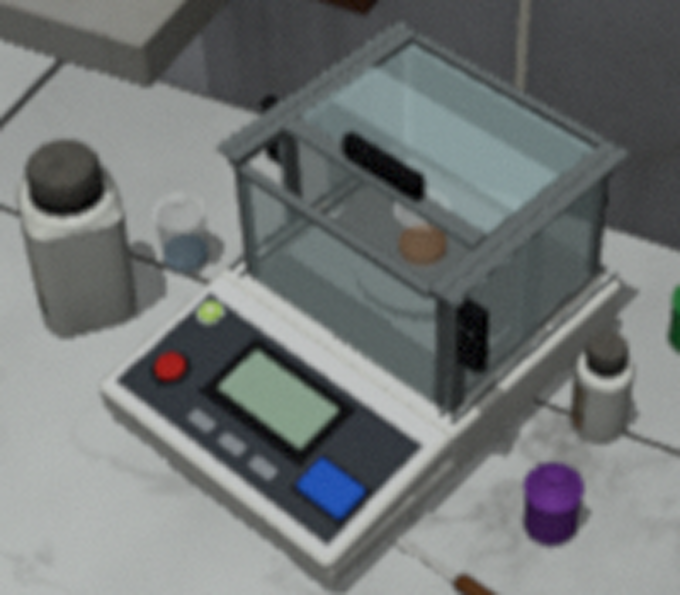

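The crops show, in the top view: tare key (541,496), power key (310,489), top bar spanning (376–486, 257), left bar (233–262, 245), and right bar out to (627,338). The jar and spare bottle stand to the left front.

```bash
python3 - <<'E'
from h import *
f=lambda x,y:((x+.5)/4.5-.5+205,(y+.5)/4.5-.5+145)
P={}
for nm,x,y,z in(("tare",541,496,.052),("power",310,489,.052),("topgrip",431,256,.182),("leftgrip_out",234,244,.158),("rightgrip_out",626,338,.158),("spare",163,328,.06),("jarcap",98,429,.128),("railFL",270,347,.164),("railFR",588,354,.164),("railRL",272,56,.164),("railRR",602,62,.164)):
    P[nm]=onz("top",*f(x,y),z); print(nm,(P[nm]*1000).round(1))
g=lambda x,y:((x+.5)/3.4-.5+185,(y+.5)/3.4-.5+130)
for nm,x,y,z in(("tare",331,488,.052),("power",170,366,.052),("topgrip",387,155,.182),("leftgrip_out",265,99,.158),("rightgrip_out",484,310,.158)):
    P["s"+nm]=onz("scene",*g(x,y),z); print("scene",nm,(P["s"+nm]*1000).round(1))
v=P["power"]-P["tare"]; yaw=np.arctan2(-v[0],v[1]);v=P["spower"]-P["stare"]; print(np.degrees(yaw),np.degrees(np.arctan2(-v[0],v[1])))
v=P["topgrip"]-(P["tare"]+P["power"])/2
v2=(P["railRL"]+P["railRR"]-P["railFL"]-P["railFR"]);print(np.degrees(np.arctan2(v2[1],v2[0])))
for m in (("railFL","railFR"),("railRL","railRR")):
    v=P[m[0]]-P[m[1]];print(np.degrees(np.arctan2(-v[0],v[1])))
E
```

```text
tare [437.6 -58.8  52. ]
power [441.1  77.3  52. ]
topgrip [560.6   5.9 182. ]
leftgrip_out [570.3 114.5 158. ]
rightgrip_out [ 519.4 -101.   158. ]
spare [535.2 165.   60. ]
jarcap [470.4 191.1 128. ]
railFL [512.8  93.3 164. ]
railFR [509.8 -79.7 164. ]
railRL [675.   94.9 164. ]
railRR [672.8 -88.2 164. ]
scene tare [435.8 -59.2  52. ]
scene power [439.2  76.3  52. ]
scene topgrip [562.1   5.9 182. ]
scene leftgrip_out [570.4 113.  158. ]
scene rightgrip_out [522.9 -97.7 158. ]
-1.4876425572900338 -1.4246409946741376
-1.1987363789623149
-0.9892526431073614
-0.7099725623130688
```

```bash
python3 - <<'E'
from h import *
from scipy.spatial.transform import Rotation as Ro
f=lambda x,y:((x+.5)/4.5-.5+205,(y+.5)/4.5-.5+145)
g=lambda x,y:((x+.5)/3.4-.5+185,(y+.5)/3.4-.5+130)
print("wall base",onz("top",*f(40,115),0).round(3),onz("top",*f(270,52),0).round(3),"ped",onz("top",*f(500,0),0).round(3))
def tri(a,b):
    o,d=ray("top",*a);p,e=ray("scene",*b); s=np.linalg.lstsq(np.c_[d,-e],p-o,rcond=None)[0]
    x,y=o+d*s[0],p+e*s[1]; return ((x+y)/2).round(3),np.linalg.norm(x-y).round(3)
print("sill corner",tri(f(42,240),g(148,52)),tri(f(42,250),g(146,82)))
print("casing edge near",tri((250,153),(296,132)))
s=telemetry.observe();print(Ro.from_euler("xyz",s["tool_rot"]).as_matrix().round(2))
E
```

```text
wall base [ 0.676  0.253 -0.   ] [0.718 0.11  0.   ] ped [ 0.752 -0.035  0.   ]
sill corner (array([0.575, 0.225, 0.132]), np.float64(0.002)) (array([0.574, 0.23 , 0.105]), np.float64(0.002))
casing edge near (array([0.692, 0.133, 0.145]), np.float64(0.006))
[[-0.    0.41  0.91]
 [-0.    0.91 -0.41]
 [-1.   -0.    0.  ]]
```

Request:
play_rows:
  deltas:
    - [0, 0, 40, 0, 0, 0, 0]
    - [10, -20, 40, 0, 0, 4, 0]
    - [20, -35, 0, 0, 0, 4, 0]
    - [20, -35, 0, 0, 0, 4, 0]
    - [20, -35, 0, 0, 0, 4, 0]
    - [20, -35, 0, 0, 0, 4, 0]
    - [20, -35, 0, 0, 0, 3, 0]
    - [20, -35, 0, 0, 0, 0, 0]

```text
clock: 1.1
position: [0.3881, 0.3381, 0.3111]
tool_rot: [-2.356, 1.57, -2.379]
force: [0.2, 0.1, -0.3]
grip_width: -0.0002
```

Request:
play_rows:
  deltas:
    - [20, -35, 0, 0, 0, 0, 0]
    - [20, -35, 0, 0, 0, 0, 0]
    - [20, -35, 0, 0, 0, 0, 0]
    - [20, -35, 0, 0, 0, 0, 0]
    - [20, -35, 0, 0, 0, 0, 0]
    - [20, -35, 0, 0, 0, 0, 0]
    - [20, -35, 0, 0, 0, 0, 0]
    - [0, 0, 0, 0, 0, 0, 0]

```text
clock: 2.1
position: [0.5284, 0.0916, 0.311]
tool_rot: [-1.789, 1.57, -1.817]
force: [-0.6, 0.8, -0.5]
grip_width: 0.0001
```

Request:
play_rows:
  deltas:
    - [23, -28, 0, 0, 0, 0, 0]
    - [23, -28, 0, 0, 0, 0, 0]
    - [23, -28, -20, 0, 0, 0, 0]
    - [0, 0, -40, 0, 0, 0, 0]
    - [0, 0, -40, 0, 0, 0, 0]
    - [0, 0, 0, 0, 0, 0, 0]

```text
clock: 2.85
position: [0.595, 0.0111, 0.209]
tool_rot: [-3.059, 1.566, -3.081]
force: [-0.6, -0.4, 0.6]
grip_width: -0.0002
```

```bash
python3 - <<'E'
from h import *
from scipy.spatial.transform import Rotation as Ro
a=snap("top","pics/t1.png");b=snap("scene","pics/s1.png")
s=telemetry.observe();print(s["position"],Ro.from_euler("xyz",s["tool_rot"]).as_matrix().round(3),s["qpos"].round(2))
A=cv2.resize(a[130:260,230:370],(400,371));B=cv2.resize(b[90:230,210:360],(400,373))[:371]
cv2.imwrite("pics/m1.png",np.hstack([A,B])[:,:,::-1])
E
```

```text
[0.59693185 0.01091368 0.21241662] [[ 0.001  0.023  1.   ]
 [ 0.     1.    -0.023]
 [-1.     0.     0.001]] [-0.22  0.5   0.14  1.7  -0.08  0.94  1.51]
```

View pics/m1.png

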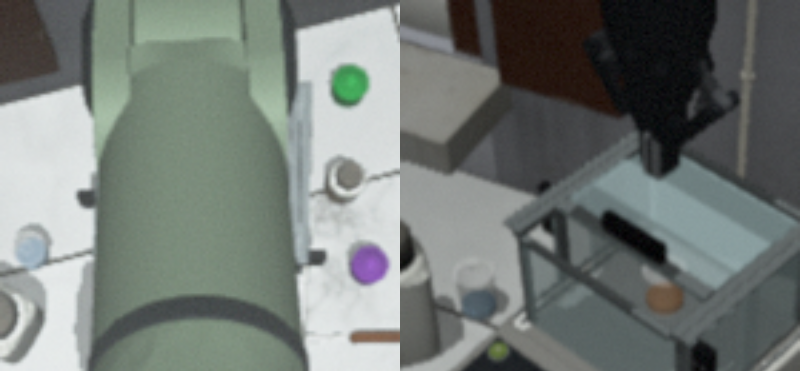

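The tool is behind the top bar and over the rear pane. I descend to about z = 0.171 and push.

Request:
play_rows:
  deltas:
    - [0, 0, -25, 0, 0, 0, 0]
    - [0, 0, -16, 0, 0, 0, 0]
    - [0, 0, 0, 0, 0, 0, 0]
    - [-6, 0, 0, 0, 0, 0, 0]
    - [-6, 0, 0, 0, 0, 0, 0]
    - [-6, 0, 0, 0, 0, 0, 0]
    - [-6, 0, 0, 0, 0, 0, 0]

```text
clock: 3.82
position: [0.5726, 0.0105, 0.1708]
tool_rot: [0.178, 1.57, 0.154]
force: [2.6, 0.0, 0.9]
grip_width: -0.0
```

Contact: +2.6 N in x. I continue until the stop.

Request:
play_rows:
  deltas:
    - [-6, 0, 0, 0, 0, 0, 0]
    - [-6, 0, 0, 0, 0, 0, 0]
    - [-6, 0, 0, 0, 0, 0, 0]
    - [-6, 0, 0, 0, 0, 0, 0]
    - [-3, 0, 0, 0, 0, 0, 0]
    - [-2, 0, 0, 0, 0, 0, 0]
    - [-1, 0, 0, 0, 0, 0, 0]

```text
clock: 4.7
position: [0.5425, 0.0104, 0.1703]
tool_rot: [-2.578, 1.571, -2.601]
force: [1.4, 1.8, -0.5]
grip_width: 0.0001
```

Request:
play_rows:
  deltas:
    - [-2, 0, 0, 0, 0, 0, 0]
    - [-2, 0, 0, 0, 0, 0, 0]
    - [-1, 0, 0, 0, 0, 0, 0]
    - [0, 0, 0, 0, 0, 0, 0]

```text
clock: 5.2
position: [0.5414, 0.0105, 0.1707]
tool_rot: [0.02, 1.563, -0.004]
force: [28.3, 0.3, -20.3]
grip_width: -0.0002
```

Request:
play_rows:
  deltas:
    - [4, 0, 0, 0, 0, 0, 0]
    - [10, 0, 0, 0, 0, 0, 0]
    - [0, 0, 40, 0, 0, 0, 0]
    - [0, 0, 40, 0, 0, 0, 0]
    - [-30, 0, 40, 0, 0, 0, 0]
    - [-50, 0, 0, 0, 0, 0, 0]
    - [-50, 0, 0, 0, 0, 0, 0]

```text
clock: 6.08
position: [0.4203, 0.0103, 0.2904]
tool_rot: [-1.735, 1.571, -1.759]
force: [-0.6, 0.4, 1.0]
grip_width: 0.0001
```

```bash
python3 - <<'E'
from h import *
b=snap("scene","pics/s2.png")
O=np.array([.5363,.0067,0]);c,s=np.cos(np.radians(-1.3)),np.sin(np.radians(-1.3))
w=lambda x,y,z:O+np.array([c*x-s*y,s*x+c*y,z])/1
p=proj("scene",[w(-.015,0,.182),w(-.015,.03,.182),w(-.015,-.03,.182)]);print(p)
B=cv2.resize(b[130:305,185:385],None,fx=3.4,fy=3.4,interpolation=cv2.INTER_CUBIC)[:,:,::-1].copy()
for u,v in p: cv2.circle(B,(int((u-185)*3.4),int((v-130)*3.4)),3,(0,0,255),-1)
cv2.imwrite("pics/m2.png",B);print(telemetry.observe()["position"])
E
```

```text
[[283.8007814  186.19029167]
 [272.51288673 178.93640455]
 [295.42031415 193.65729782]]
[0.41491495 0.00967951 0.29003796]
```

View pics/m2.png

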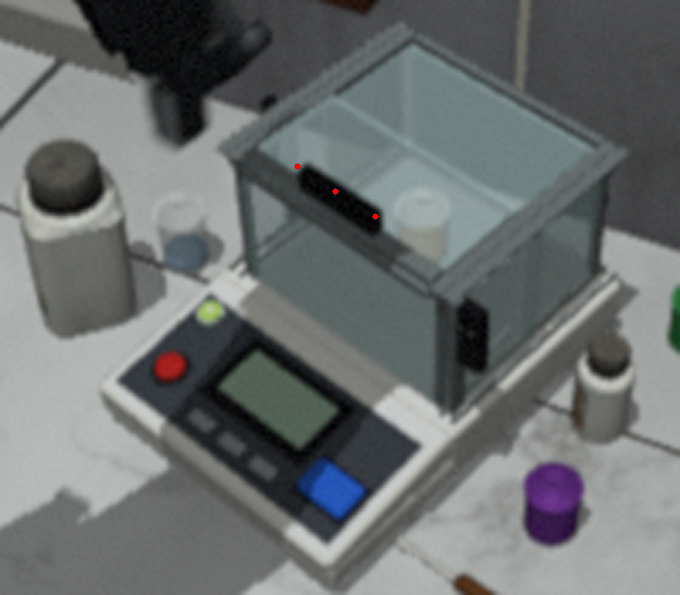

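The top door is shut: its bar lies on the front rail at (340,195), matching the predicted shut position. Next is the left door. I tilt the tool 20° back, away from the wall, and move in over the top.

Request:
play_rows:
  deltas:
    - [20, 10, 0, 0, -5, 0, 0]
    - [30, 18, 0, 0, -5, 0, 0]
    - [30, 18, 0, 0, -5, 0, 0]
    - [30, 18, 0, 0, -5, 0, 0]
    - [30, 18, 0, 0, 0, 0, 0]
    - [30, 18, 0, 0, 0, 0, 0]
    - [27, 7, 0, 0, 0, 0, 0]
    - [0, 0, 0, 0, 0, 0, 0]

```text
clock: 7.12
position: [0.6198, 0.1177, 0.2896]
tool_rot: [0.021, 1.223, -0.002]
force: [-1.3, -0.3, -0.8]
grip_width: 0.0001
```

```bash
python3 - <<'E'
from h import *
from scipy.spatial.transform import Rotation as Ro
a=snap("top","pics/t3.png");b=snap("scene","pics/s3.png")
s=telemetry.observe();print(s["position"],s["force"],Ro.from_euler("xyz",s["tool_rot"]).as_matrix().round(3))
A=cv2.resize(a[90:290,180:380],(400,400));B=cv2.resize(b[60:230,190:360],(400,400))
cv2.imwrite("pics/m3.png",np.hstack([A,B])[:,:,::-1])
E
```

```text
[0.61830023 0.11704729 0.2898286 ] [-0.37054574  0.60701957 -0.2511134 ] [[ 0.341  0.022  0.94 ]
 [-0.001  1.    -0.024]
 [-0.94   0.007  0.341]]
```

View pics/m3.png

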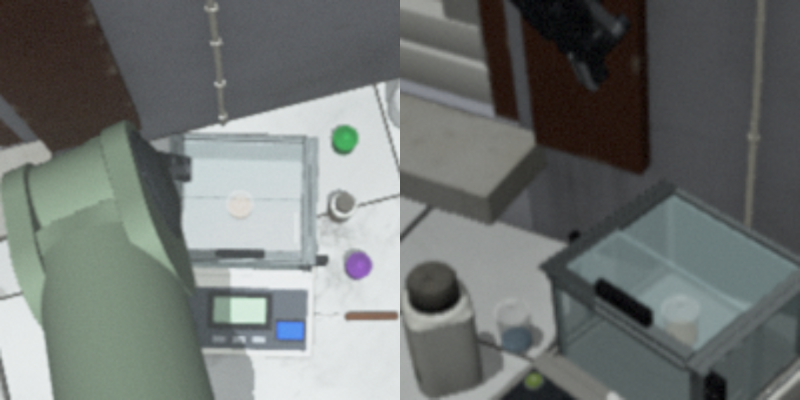

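The tool is clear of the casing and above and behind the left bar (at about (573,237) in the scene crop). I descend in steps.

Request:
play_rows:
  deltas:
    - [-5, 0, -20, 0, 0, 0, 0]
    - [0, 0, -20, 0, 0, 0, 0]
    - [0, 0, -20, 0, 0, 0, 0]
    - [0, 0, -20, 0, 0, 0, 0]
    - [0, 0, 0, 0, 0, 0, 0]

```text
clock: 7.85
position: [0.6125, 0.117, 0.2094]
tool_rot: [0.021, 1.224, -0.002]
force: [-0.4, -0.3, 0.6]
grip_width: 0.0001
```

Request:
play_rows:
  deltas:
    - [0, 0, -20, 0, 0, 0, 0]
    - [0, 0, -20, 0, 0, 0, 0]
    - [0, 0, -20, 0, 0, 0, 0]
    - [0, 0, -15, 0, 0, 0, 0]
    - [0, 0, 0, 0, 0, 0, 0]

```text
clock: 8.48
position: [0.6133, 0.1174, 0.135]
tool_rot: [0.022, 1.223, -0.001]
force: [-0.7, 0.2, 0.2]
grip_width: -0.0003
```

Request:
play_rows:
  deltas:
    - [-6, 0, 0, 0, 0, 0, 0]
    - [-6, 0, 0, 0, 0, 0, 0]
    - [-6, 0, 0, 0, 0, 0, 0]
    - [-6, 0, 0, 0, 0, 0, 0]
    - [-6, 1, 0, 0, 0, 0, 0]
    - [-6, 0, 0, 0, 0, 0, 0]

```text
clock: 9.22
position: [0.5774, 0.1184, 0.1354]
tool_rot: [0.023, 1.221, -0.0]
force: [2.2, -1.6, 2.8]
grip_width: -0.0004
```

Request:
play_rows:
  deltas:
    - [-6, 0, 0, 0, 0, 0, 0]
    - [-5, 0, 0, 0, 0, 0, 0]
    - [-4, 0, 0, 0, 0, 0, 0]
    - [-3, 0, 0, 0, 0, 0, 0]
    - [-2, 0, 0, 0, 0, 0, 0]
    - [0, 0, 0, 0, 0, 0, 0]

```text
clock: 9.98
position: [0.5574, 0.1185, 0.1352]
tool_rot: [0.023, 1.222, -0.0]
force: [0.9, 0.6, 1.9]
grip_width: 0.0001
```

Request:
play_rows:
  deltas:
    - [-2, 0, 0, 0, 0, 0, 0]
    - [-1, 0, 0, 0, 0, 0, 0]
    - [0, 0, 0, 0, 0, 0, 0]

```text
clock: 10.35
position: [0.5545, 0.1185, 0.1352]
tool_rot: [0.023, 1.222, -0.0]
force: [1.1, -0.3, 0.6]
grip_width: -0.0
```

Request:
play_rows:
  deltas:
    - [-1.5, 0, 0, 0, 0, 0, 0]
    - [-1.5, 0, 0, 0, 0, 0, 0]
    - [0, 0, 0, 0, 0, 0, 0]

```text
clock: 10.72
position: [0.5518, 0.1185, 0.1354]
tool_rot: [0.024, 1.221, 0.0]
force: [4.9, 1.8, -0.7]
grip_width: -0.0
```

Request:
play_rows:
  deltas:
    - [-1, 0, 0, 0, 0, 0, 0]
    - [0, 0, 0, 0, 0, 0, 0]

```text
clock: 10.98
position: [0.5513, 0.1186, 0.1356]
tool_rot: [0.025, 1.22, 0.001]
force: [8.9, 1.8, -2.3]
grip_width: 0.0001
```

Request:
play_rows:
  deltas:
    - [-1, 0, 0, 0, 0, 0, 0]
    - [0, 0, 0, 0, 0, 0, 0]

```text
clock: 11.22
position: [0.551, 0.1186, 0.1359]
tool_rot: [0.026, 1.219, 0.002]
force: [13.1, 0.9, -3.4]
grip_width: 0.0001
```

Firm stop reached: force climbs while x stays at 0.551. I retreat and go to a point above the tare key, leaving 8.7° of tilt to match the panel.

Request:
play_rows:
  deltas:
    - [4, 0, 0, 0, 0, 0, 0]
    - [12, 0, 0, 0, 0, 0, 0]
    - [0, 0, 40, 0, 0, 0, 0]
    - [0, 0, 40, 0, 0, 0, 0]
    - [0, 0, 40, 0, 0, 0, 0]
    - [0, 0, 35, 0, 0, 0, 0]
    - [0, 0, 0, 0, 0, 0, 0]

```text
clock: 12.1
position: [0.5668, 0.1185, 0.2929]
tool_rot: [0.028, 1.218, 0.004]
force: [-0.3, 0.1, -0.7]
grip_width: 0.0002
```

Request:
play_rows:
  deltas:
    - [-20, -29, 0, 0, 3, 0, 0]
    - [-20, -30, 0, 0, 3, 0, 0]
    - [-20, -30, 0, 0, 3, 0, 0]
    - [-20, -30, 0, 0, 2.3, 0, 0]
    - [-26, -30, 0, 0, 0, 0, 0]
    - [-26, -29, 0, 0, 0, 0, 0]
    - [0, 0, 0, 0, 0, 0, 0]

```text
clock: 12.98
position: [0.4321, -0.0615, 0.2898]
tool_rot: [0.023, 1.42, -0.004]
force: [0.8, 1.1, -0.1]
grip_width: -0.0001
```

```bash
python3 - <<'E'
from h import *
from scipy.spatial.transform import Rotation as Ro
b=snap("scene","pics/s4.png")
s=telemetry.observe();print(s["position"],s["force"],Ro.from_euler("xyz",s["tool_rot"]).as_matrix().round(3))
cv2.imwrite("pics/m4.png",cv2.resize(b[130:305,185:385],None,fx=3.4,fy=3.4,interpolation=cv2.INTER_CUBIC)[:,:,::-1])
E
```

```text
[ 0.43317064 -0.06026646  0.28992225] [0.25394693 0.09212294 0.00950808] [[ 0.151  0.025  0.988]
 [-0.     1.    -0.025]
 [-0.989  0.004  0.151]]
```

View pics/m4.png

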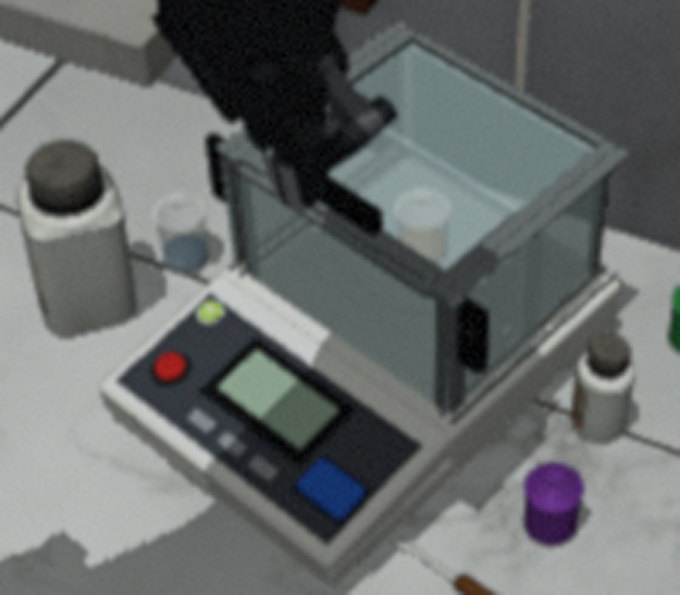

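The left bar is now at the front (217,165), mirroring the right one, and the key is clear. I descend and press.

Request:
play_rows:
  deltas:
    - [1, 0, -50, 0, 0, 0, 0]
    - [1, 1, -50, 0, 0, 0, 0]
    - [1, 0, -50, 0, 0, 0, 0]
    - [0, 0, -40, 0, 0, 0, 0]
    - [0, 0, -25, 0, 0, 0, 0]
    - [0, 0, -8, 0, 0, 0, 0]
    - [0, 0, 0, 0, 0, 0, 0]

```text
clock: 13.9
position: [0.4367, -0.0583, 0.0671]
tool_rot: [0.024, 1.42, 0.001]
force: [0.9, -0.1, 1.7]
grip_width: -0.0004
```

Request:
play_rows:
  deltas:
    - [0.5, 0, -5, 0, 0, 0, 0]
    - [0.5, 0, -5, 0, 0, 0, 0]
    - [0, 0, -2, 0, 0, 0, 0]
    - [0, 0, -2, 0, 0, 0, 0]
    - [0, 0, 0, 0, 0, 0, 0]

```text
clock: 14.52
position: [0.4382, -0.0584, 0.0541]
tool_rot: [0.024, 1.42, 0.001]
force: [0.1, -0.2, 0.1]
grip_width: 0.0003
```

Request:
play_rows:
  deltas:
    - [0, 0, -1.5, 0, 0, 0, 0]
    - [0, 0, -1, 0, 0, 0, 0]
    - [0, 0, -1, 0, 0, 0, 0]
    - [0, 0, 0, 0, 0, 0, 0]

```text
clock: 15.02
position: [0.4382, -0.0586, 0.0505]
tool_rot: [0.024, 1.42, 0.001]
force: [0.7, -0.1, 2.3]
grip_width: -0.0001
```

Request:
play_rows:
  deltas:
    - [0, 0, -1, 0, 0, 0, 0]
    - [0, 0, -1, 0, 0, 0, 0]
    - [0, 0, 0, 0, 0, 0, 0]
    - [0, 0, 0, 0, 0, 0, 0]

```text
clock: 15.52
position: [0.4381, -0.0586, 0.0485]
tool_rot: [0.024, 1.42, 0.0]
force: [2.3, -0.5, 3.9]
grip_width: 0.0
```

Request:
play_rows:
  deltas:
    - [0, 0, -1, 0, 0, 0, 0]
    - [0, 0, -0.5, 0, 0, 0, 0]
    - [0, 0, 0, 0, 0, 0, 0]
    - [0, 0, 0, 0, 0, 0, 0]

```text
clock: 16.02
position: [0.4382, -0.0587, 0.0476]
tool_rot: [0.027, 1.419, 0.003]
force: [-5.1, 0.9, 30.6]
grip_width: 0.0001
```

Bottomed at about 30 N, so the key is fully down. I lift away.

Request:
play_rows:
  deltas:
    - [0, 0, 3, 0, 0, 0, 0]
    - [-1, 0, 20, 0, 0, 0, 0]
    - [-2, 0, 50, 0, 0, 0, 0]
    - [-10, 0, 50, 0, 0, 0, 0]
    - [-10, 20, 50, 0, 0, 0, 0]
    - [-10, 60, 40, 0, 0, 0, 0]
    - [0, 60, 20, 0, 0, 0, 0]
    - [0, 0, 0, 0, 0, 0, 0]

```text
clock: 17.02
position: [0.4183, 0.0313, 0.231]
tool_rot: [0.035, 1.416, 0.026]
force: [0.9, -0.3, -1.0]
grip_width: -0.0
```

Request:
play_rows:
  deltas:
    - [0, 60, 0, 0, 0, 0, 0]
    - [0, 60, 0, 0, 0, 0, 0]
    - [0, 60, 0, 0, 0, 0, 0]
    - [0, 60, 0, 0, 0, 0, 0]
    - [0, 0, 0, 0, 0, 0, 0]

```text
clock: 17.65
position: [0.4179, 0.2704, 0.2295]
tool_rot: [0.015, 1.417, 0.004]
force: [-0.3, -0.6, 0.2]
grip_width: 0.0
```

```bash
python3 - <<'E'
from h import *
a=snap("top","pics/t5.png");b=snap("scene","pics/s5.png")
s=telemetry.observe();print(s["position"],s["force"])
A=cv2.resize(a[145:275,205:365],(492,400));B=cv2.resize(b[140:300,190:310],(300,400))
cv2.imwrite("pics/m5.png",np.hstack([A,B])[:,:,::-1])
for n,im,bx in(("top",a,(325,205,350,230)),("top",a,(255,205,267,230)),("top",a,(285,190,318,225))):
    x0,y0,x1,y1=bx;m=(im[y0:y1,x0:x1].max(2)<60);ys,xs=np.nonzero(m);print(bx,m.sum(),xs.mean()+x0,ys.mean()+y0) if m.sum() else print(bx,0)
E
```

```text
[0.41838255 0.26650834 0.22990533] [-0.39713139 -0.77823485 -0.15653954]
(325, 205, 350, 230) 0
(255, 205, 267, 230) 0
(285, 190, 318, 225) 0
```

View pics/m5.png

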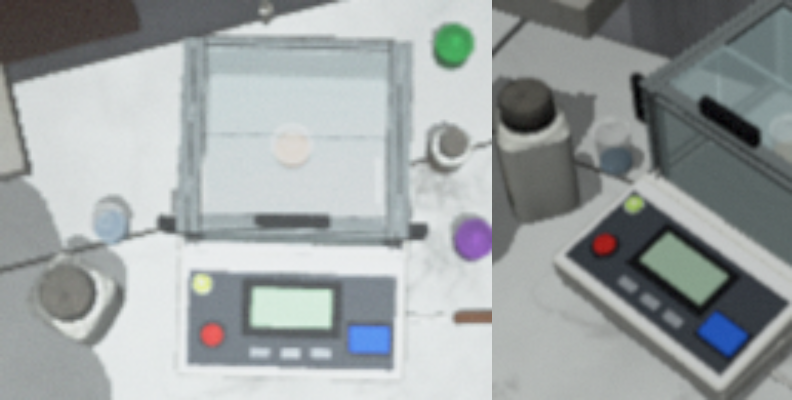

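```bash
python3 - <<'E'
from h import *
a=cv2.imread("pics/t5.png").max(2)
w=lambda x,y,z:[.5363+x+.0227*y,.0067-.0227*x+y,z]
for nm,(x0,y0,x1,y1),P in(("R",(339,212,346,228),(-.016,-.105,.158)),("L",(255,208,261,226),(-.016,.105,.158)),("T",(290,205,310,228),(-.015,0,.182))):
    c=a[y0:y1,x0:x1].astype(float).mean(1);k=np.clip(110-c,0,None);v=(k*np.arange(y0,y1)).sum()/k.sum()
    u=(x0+x1-1)/2;q=onz("top",u,v,P[2]);print(nm,c.round(),round(v,2),(q*1000).round(1),"pred x",round(1000*w(*P)[0],1))
E
```

```text
R [213. 218. 224. 227. 229. 185. 130. 121. 119. 123. 141. 202. 219. 220.
 221. 221.] nan [nan nan nan] pred x 517.9
L [224. 224. 225. 224. 225. 225. 205. 152. 114. 112. 114. 107. 161. 225.
 235. 233. 232. 232.] 219.0 [520.1 111.4 158. ] pred x 522.7
T [217. 217. 218. 217. 217. 217. 216. 218. 219. 163.  99.  89.  88.  94.
 148. 176. 151. 142. 155. 212. 235. 237. 234.] 216.62 [523.6   7.8 182. ] pred x 521.3<stdin>:5: RuntimeWarning: invalid value encountered in scalar divide
```

```bash
python3 -c "
from workcell import workorder; print(workorder.job_done())"
```

```text
the job is handed in; nothing more can be done
None
```

Both doors are shut, the tare key was pressed and released afterwards, and I handed the job in at about 18 s on the robot's clock; it reports no verdict.

- **Doors:** I pushed each bar from behind with closed fingers until it hit its firm stop. Peak force was about 28 N on the top door and 13 N on the left one, more than the "light" push intended but under the 40 N limit.
- **Tare key:** I pressed it until it bottomed out, at about 30 N, then lifted off. I stopped the arm clear at (0.42, 0.27, 0.23) m, with force near zero.

**Last checks:**
- **Final images:** they show the top bar on the front rail, the left bar level with the shut right one at the balance's 1.3° turn, and the bottle standing on the pan. The surrounding things look unmoved by eye; I did not measure any of these, the bottle included.
- **Bar positions:** computed positions agreed with the predicted shut ones to 2–3 mm, close to the 2 mm calibration limit, so the firm stops are the stronger evidence. The same check on the right bar gave no number because my darkness threshold was too strict. I compared it from the image rows instead.
- **Tare key release:** the images are too coarse to show the key coming up. I rely on its spring and the arm being clear.

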